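# Lay the tall power module down on the rubber pad

## Robot

A 6-joint arm with a two-finger parallel gripper is mounted at the origin on the work surface. World frame = base frame: x ahead of the robot, y to its left, z up, the work surface at z = 0. Lengths are in mm, angles in rad, forces in N, time in s.
With the tool pointing down it reaches from about 275 to 750 mm from the base axis. Payload 10.2 kg.
Tool frame: the origin (TCP) lies midway between the tips of the shut fingers; the grasp point (between the pads) lies 19 mm behind it; z points along the fingers, y is the direction in which the jaws open and shut (so a half turn about z gives the same grasp; the last joint's range is limited). The gripper opens to 85 mm and grips with 20 to 120 N. Pads are 22 mm wide; open, the fingers measure 114 mm over their backs; the gripper's body (76 mm by 85 mm) begins 54 mm behind the grasp point. The pads swing forward as they close: fully open they stand 13 mm farther back than shut.
Start: joints at [-1.339, 0.313, 1.498, -0, 1.331, -0.223], TCP at [230.612, -471.645, 231.294] pointing down, gripper open.
Joint ranges: [-2.94, 2.94], [-0.97, 2.17], [0.19, 2.56], [-1.23, 4.37], [0.02, 3.11], [-2.88, 2.88]. Speed limits (rad/s): [2.39, 2.39, 3.01, 3.14, 3.14, 3.14].

## Interface

Orientations are given as a unit quaternion [w, x, y, z].
In Python, from rig import ctrl gives the robot as it stands.
- The arm moves only by the tool carry_out, never from a script. Its argument "plan" is a list of rows, each a list of 3 entries, a list of its own where there are three numbers: the finger opening in mm, from 0 to 85.4, then the shift along the tool's x, y, z in mm, then the turn, a rotation vector about the tool's x, y, z in units of 6 degrees (1.0 is 6 degrees). In form: [[grip, [x, y, z], [ax, ay, az]], ...]. A call has 1 to 20 rows; each row shifts and turns the commanded pose from where the row before left it, along the tool's axes as they then stand; what a row does not reach is not made up. A row lasts 1/12 s, in which the tool goes at most 41.7 mm and 7.16 degrees, less where a joint would pass 70% of its speed; a pose out of reach is approached as far as the arm can. A call with a gripper value outside its range is refused whole. The fingers move at their own pace and stop on an object; "grip_force" is the grip in N (left out, the last holds). Time passes only in rows, so rows that do not move let the fingers close. It gives the time, the measured TCP pose, the force and the opening at its end, in the units of the state.
- ctrl.sense(): the state, without advancing time (a new reading comes with each control period).
- ctrl.capture(name): name is "scene" or "side" or "wrist"; returns a dict with "color" (420x560x3 uint8, blue, green, red), "range_z" (420x560 float32, mm along the optical axis (not along the pixel's ray), 0 where there is no reading), "fx", "fy", "cx", "cy" (pixels), "cam_to_world" (4x4, takes a point from camera to world coordinates); the wrist camera has in their place "tool_from_camera" (4x4, takes a point from camera to tool coordinates, whose origin is the TCP and whose axes are the flange's). Camera axes: x right, y up, looking along -z (the intrinsics and any distortion apply to the point x, -y, -z); pixel columns grow to the right and rows downward; lengths in mm; the calibration is good to about 2 mm. The wrist camera is an equidistant fisheye: a pixel r from the principal point sees the ray r / f radians off the axis. A picture is of the moment at which its call begins: read the wrist's pose just before it.
- ctrl.finish_job(): hands the job in, once; it reports no verdict.
The state is a dict: "time_s": time; "joints": joint angles; "dq": joint speeds; "tau": joint torques, N m; "eef_pos": TCP position; "ee_rot": TCP orientation; "force": force on the tool from outside, world axes, zero at the start; "wrist_torque": the same for the moment, N m; "grip_width": opening from 0.0 (shut) to 1.0 (fully open).
Only numpy, scipy, OpenCV 4.12 (cv2) and the standard library are available. Lean on these libraries where they do the work, as an engineer would, in place of code of your own. Each camera call takes 0.05 s, during which the arm holds its last target.

## Task

Without grasping it, push the tall finned power module over sideways across the step of its stand, with its foot kept at the step, and ease it down gently until it lies flat face down and square on the rubber pad. Do not pinch it, lift it off the stand or let it drop, leave the things around it alone, and finish with the hand clear.

Things in the scene. Friction and masses are not known exactly. Their poses are not given: they have to be found in the camera images.
- module: Tall power module, 34 mm thick (x), 64 wide (y), 150 tall (z), 0.3 to 0.65 kg, centre of mass near its middle. Black, flat front with a metal plate (-x side), aluminium fins on the back (+x side, acts as a flat face). Stands loose on the stand's foot board, front 2 to 4 mm from the step. Origin: centre of underside. Laid down, its z points along the stand's -x and its x up.
- module_top (a point): Centre of the module's top end, 150 mm from its origin along its z. The module overbalances at about 0.23 rad of lean and from there falls by itself unless held back.
- stand: Fixed stepped aluminium stand, 180 mm wide (y from -90 to 90). Origin on the table directly below the step's edge. On its -x side a landing block with a black rubber pad, x = -78 to 0 mm, top 55 mm above the table. On its +x side the foot board, x = 0 to 75 mm, top 43 mm above the table, with an upright back plate across it (x = 44 to 52 mm, top 95 mm above the table).
- step_edge (a point): Middle of the upper edge of the 12 mm step between foot board and pad, 55 mm above the table: the stop for the module's foot. The module tips over this edge in the stand's -x direction; axes as the stand's. While it is let down its foot may slip up to about 25 mm back from the edge, as far as the back plate.
- pad_end (a point): Middle of the pad's upper edge at its far end, 78 mm from the step. The module lying on the pad sticks out 30 to 60 mm past it, with free space down to the table for a finger below.
- spool: Bystander: spool of solder standing on its flange, 60 mm diameter, 42 mm tall. Origin: centre of underside.
- flux: Bystander: small white bottle with black cap, 40 mm diameter, 85 mm tall. Origin: centre of underside.
- tipjar: Bystander: brass tip-cleaner pot, 52 mm diameter, 48 mm tall. Origin: centre of underside.

How it is judged (in metres and radians):
On the way:
1. the module leans partway over the step, its foot still at the step (angle between module's own z axis and vertical between 0.35 and 1.3 rad and x of module in the frame of stand between -0.02 and 0.047 m), for 0.1 s.
At the end, for the whole second after the job is handed in: The module lies at rest with its flat front on the pad (within 0.1 rad of level), pointing along the stand's -x within 0.2 rad, its foot end between 20 mm on the pad side and 47 mm beyond the step's edge, and within 70 mm of the stand's middle (angle between module's own x axis and vertical below 0.1 rad and angle between the z axis of module and the x axis of stand, either way round below 0.2 rad and x of module in the frame of stand between -0.02 and 0.047 m and y of module in the frame of stand between -0.07 and 0.07 m and x of module_top in the frame of stand below -0.1 m and height (world z) of module between 0.064 and 0.08 m and contact force between module and stand above 1.5 N and linear speed of module below 0.02 m/s and angular speed of module below 0.1 rad/s); the robot touches nothing.
It fails at once if the module falls or turns fast instead of being let down gently (over 3 rad/s, about 0.45 m/s at its top) (angular speed of module above 3 rad/s).
It fails at once if the module is lifted: the centre of its underside more than 90 mm above the table (35 mm above the pad) (height (world z) of module above 0.09 m).
It fails at once if the module's foot leaves the step (x of module in the frame of stand above 0.055 m or x of module in the frame of stand below -0.03 m).
It fails at once if the module is pinched or pressed hard (over 18 N) (contact force between the fingers and module above 18 N).
It fails at once if a bystander is moved more than 20 mm (distance of any of spool, flux, tipjar from where it was at the start of the episode above 0.02 m).
It also fails if it takes over 45 s, if anything falls off the work surface, if the arm or the gripper's body presses on something with over 40 N, if the wrist force passes 120 N, or if a joint passes its speed limit or range.

## Working session

There is one attempt and no reset: what is moved stays moved. The work goes in short steps, Python scripts to look and compute and a tool call to move; the robot and the scene stay as the last step left them, time stands still between calls to the robot, and variables do not carry over. Pictures are saved under pics/ and viewed, and the job is handed in when it is done.

Besides the shell and the picture viewer there is one more tool, called after "Request:" in YAML: its name, and indented under it one key for each argument. carry_out: Moves the arm, as the interface text tells. Its arguments: {"type":"object","properties":{"plan":{"type":"array"},"grip_force":{"type":"number"}},"required":["plan"]}

```bash
mkdir -p pics; ls; python3 - <<'E'
from rig import ctrl
import cv2,numpy as np
s=ctrl.sense();print(s)
for n in("scene","side"):
    c=ctrl.capture(n);cv2.imwrite(f"pics/{n}0.png",c["color"]);np.savez(f"pics/{n}0.npz",**c)
    print(n,c["fx"],c["fy"],c["cx"],c["cy"],np.round(c["cam_to_world"],3).tolist(),[k for k in c])
E
```

```text
pics
{'time_s': 0.0, 'joints': array([-1.33938224e+00,  3.13426224e-01,  1.49846260e+00, -3.11029846e-05,
        1.33103004e+00, -2.23391160e-01]), 'dq': array([ 0.00089815,  0.00150275, -0.00012532, -0.00096615,  0.00091457,
        0.00052604]), 'tau': array([-1.10168821e-03, -4.12266362e+01, -2.59741473e+01, -2.58956770e-04,
        4.12331792e-03,  9.35388726e-06]), 'eef_pos': array([ 230.5469687 , -471.36275506,  230.73764873]), 'ee_rot': array([-6.63040005e-04,  9.74254204e-01,  2.25451337e-01, -1.77640628e-05]), 'force': array([ 0.57557082, -0.22466105,  0.02454638]), 'wrist_torque': array([-0.01420246, -0.03949918, -0.00839051]), 'grip_width': 1.0023756538835054}
scene 382.0920984016968 382.0920984016968 282.26385235624787 215.92559450162986 [[-0.847, -0.328, 0.419, 845.735], [0.531, -0.499, 0.685, 564.744], [-0.016, 0.802, 0.596, 505.473], [0.0, 0.0, 0.0, 1.0]] ['color', 'range_z', 'fx', 'fy', 'cx', 'cy', 'cam_to_world']
side 486.18024289346135 486.18024289346135 277.4087284551564 214.9439940847738 [[-0.927, 0.173, -0.333, 288.706], [-0.374, -0.468, 0.8, 802.975], [-0.018, 0.866, 0.499, 566.463], [0.0, 0.0, 0.0, 1.0]] ['color', 'range_z', 'fx', 'fy', 'cx', 'cy', 'cam_to_world']
```

View pics/scene0.png

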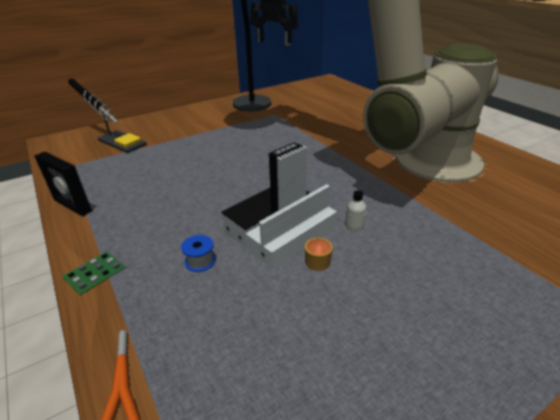

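View pics/side0.png

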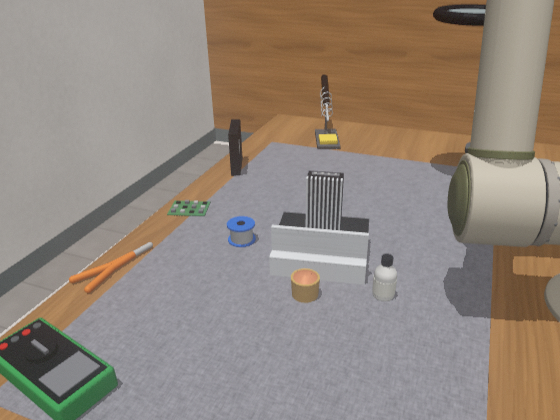

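The module stands behind the back plate (scene ~(288,175), side ~(325,200)). The pad lies on the far side of it, the spool, pot and bottle on the near side. Next I measure from the depth images.

```bash
cat > h.py <<'E'
import numpy as np,cv2
def cloud(c):
    Z=c["range_z"].astype(float);v,u=np.indices(Z.shape)
    P=np.stack([(u-c["cx"])/c["fx"]*Z,-(v-c["cy"])/c["fy"]*Z,-Z],-1)
    M=np.array(c["cam_to_world"]);W=P@M[:3,:3].T+M[:3,3];W[Z<=0]=np.nan
    return W
E
python3 - <<'E'
from h import *
for n in("scene","side"):
    c=dict(np.load(f"pics/{n}0.npz"));W=cloud(c)
    pts={"scene":[("modtop",288,149),("pad",245,208),("plate",300,213),("flux",357,195),("pot",318,245),("spool",198,245),("table",380,260)],
     "side":[("mod",325,200),("pad",290,222),("pad2",360,225),("plate",320,245),("flux",387,260),("pot",305,275),("spool",240,225),("table",420,320)]}[n]
    for k,u,v in pts: print(n,k,np.round(W[v,u],1))
    def rect(lo,hi,box):
        m=(W[...,2]>lo)&(W[...,2]<hi)&(W[...,0]>box[0])&(W[...,0]<box[1])&(W[...,1]>box[2])&(W[...,1]<box[3])
        return W[m]
    np.save(f"pics/{n}W.npy",W)
E
```

```text
scene modtop [511.6  42.2 193.6]
scene pad [579.  -16.6  55.4]
scene plate [505.9  74.6  69.2]
scene flux [387.5 102.   82.7]
scene pot [517.7 150.5  48.4]
scene spool [699.2  23.5  42.2]
scene table [409.3 205.7  -0.9]
side mod [508.3  47.  145.4]
side pad [594.5   1.   55.2]
side pad2 [457.5 -36.8  55.3]
side plate [507.   74.2  64.2]
side flux [378.2 104.2  81.9]
side pot [509.9 150.4  47.7]
side spool [696.7  27.1  41.3]
side table [307.9 141.    0.5]
```

```bash
python3 - <<'E'
from h import *
def pk(W,lo,hi,b):
    m=(W[...,2]>lo)&(W[...,2]<hi)&(W[...,0]>b[0])&(W[...,0]<b[1])&(W[...,1]>b[2])&(W[...,1]<b[3]);return W[m]
for n in("scene","side"):
    W=np.load(f"pics/{n}W.npy")
    for k,lo,hi,b in[("pad",52,58,(400,680,-100,70)),("modtop",188,198,(400,650,-50,120)),("platetop",92,98,(380,650,-20,140)),("modupper",110,185,(430,600,-50,120)),("footb",40,46,(400,640,0,130)),("flux",70,90,(340,420,70,140)),("pot",44,52,(470,560,110,190)),("spool",38,46,(640,740,-30,80))]:
        p=pk(W,lo,hi,b)
        if len(p)<8: print(n,k,len(p));continue
        (c,s,a)=cv2.minAreaRect(p[:,:2].astype(np.float32))
        print(n,k,len(p),np.round(c,1),np.round(s,1),round(a,1),"mean",p.mean(0).round(1))
    # plate face line fit
    p=pk(W,60,90,(400,640,20,140))
    l=cv2.fitLine(p[:,:2].astype(np.float32),cv2.DIST_HUBER,0,.01,.01).ravel();print("plateface",len(p),l,np.degrees(np.arctan2(l[1],l[0])))
    p=pk(W,120,185,(430,600,-50,120))
    l=cv2.fitLine(p[:,:2].astype(np.float32),cv2.DIST_HUBER,0,.01,.01).ravel();print("modback",len(p),l,np.degrees(np.arctan2(l[1],l[0])))
E
```

```text
scene pad 1198 [523.9  10.7] [180.3 133.3] 11.4 mean [564.2  -5.4  55. ]
scene modtop 384 [512.3  43. ] [65.  34.9] 10.4 mean [515.1  45.4 192.4]
scene platetop 419 [516.1  52.4] [178.7  48.9] 11.2 mean [518.8  68.7  94.6]
scene modupper 1312 [516.   55.8] [33.9 72.4] 74.4 mean [519.8  54.1 148.5]
scene footb 1080 [517.2  82. ] [102.4 234.3] 74.4 mean [529.6  81.2  43. ]
scene flux 97 [380.6  97.7] [19.  18.5] 29.0 mean [383.3 100.   80.5]
scene pot 151 [515.  147.6] [29.7 32.9] 5.4 mean [514.7 147.6  46.8]
scene spool 577 [699.4  20.6] [59.8 58.9] 39.8 mean [700.6  22.2  41.8]
plateface 986 [9.8148239e-01 1.9155255e-01 5.2393341e+02 7.6849045e+01] 11.043403
modback 1146 [9.9711061e-01 7.5963467e-02 5.1129541e+02 5.5946423e+01] 4.3565826
side pad 849 [523.   10.5] [180.  134.9] 11.2 mean [517.6 -14.4  55.3]
side modtop 335 [511.4  42.3] [63.8 37. ] 9.5 mean [511.2  43.7 192.6]
side platetop 466 [513.2  60.2] [179.1  34.4] 11.1 mean [508.8  67.1  94.7]
side modupper 1318 [511.3  43.7] [63.9 38.2] 11.6 mean [509.2  52.4 148.3]
side footb 948 [505.6 100. ] [179.9  59.9] 11.0 mean [507.4  85.9  43.1]
side flux 134 [379.7  97.1] [19.1 20.9] 10.5 mean [379.3 100.3  80.7]
side pot 157 [512.3 144.6] [32.9 32.5] 52.1 mean [510.9 147.6  46.8]
side spool 358 [699.2  19.6] [57.3 60.8] 24.1 mean [698.4  21.6  42.3]
plateface 1368 [9.8150384e-01 1.9144237e-01 5.0930731e+02 7.3148354e+01] 11.03697
modback 1150 [9.5923632e-01 2.8260517e-01 5.0901804e+02 5.2030853e+01] 16.41575
```

Request:
carry_out:
  plan:
    - [60,[26.9,-13.4,-1.8],[0,0,0]]
    - [60,[26.9,-13.4,-1.8],[0,0,0]]
    - [60,[26.9,-13.4,-1.8],[0,0,0]]
    - [60,[26.9,-13.4,-1.8],[0,0,0]]
    - [60,[26.9,-13.4,-1.8],[0,0,0]]
    - [60,[26.9,-13.4,-1.8],[0,0,0]]
    - [60,[26.9,-13.4,-1.8],[0,0,0]]
    - [60,[26.9,-13.4,-1.8],[0,0,0]]
    - [60,[26.9,-13.4,-1.8],[0,0,0]]
    - [60,[26.9,-13.4,-1.8],[0,0,0]]
    - [60,[26.9,-13.4,-1.8],[0,0,0]]
    - [60,[26.9,-13.4,-1.8],[0,0,0]]
    - [60,[26.9,-13.4,-1.8],[0,0,0]]
    - [60,[26.9,-13.4,-1.8],[0,0,0]]
    - [60,[26.9,-13.4,-1.8],[0,0,0]]
    - [60,[26.9,-13.4,-1.8],[0,0,0]]
    - [60,[26.9,-13.4,-1.8],[0,0,0]]
    - [60,[0,0,0],[0,0,0.83]]
    - [60,[0,0,0],[0,0,0.83]]
    - [60,[0,0,0],[0,0,0.83]]
  grip_force: 20

```text
time_s: 1.77
eef_pos: [541.4, -65.5, 261.3]
ee_rot: [-0.0, 0.995, 0.095, -0.001]
force: [-0.2, 0.4, 0.7]
grip_width: 0.702
```

Request:
carry_out:
  plan:
    - [60,[0,0,0],[1.1,0,0]]
    - [60,[0,0,0],[1.1,0,0]]
    - [60,[0,0,0],[1.1,0,0]]
    - [60,[0,0,0],[1.1,0,0]]
    - [60,[0,0,0],[1.1,0,0]]
    - [60,[0,0,0],[1.1,0,0]]
    - [60,[0,0,0],[1.1,0,0]]

```text
time_s: 2.35
eef_pos: [541.4, -66.7, 262.1]
ee_rot: [-0.393, 0.914, 0.089, -0.038]
force: [0.7, 0.4, 0.0]
grip_width: 0.702
```

```bash
python3 - <<'E'
from rig import ctrl
s=ctrl.sense();print(s["time_s"],s["joints"].round(3),s["eef_pos"].round(1),s["ee_rot"].round(3),s["dq"].round(2))
E
```

```text
2.35 [-0.593  0.578  1.229  0.576  1.915  0.818] [541.4 -66.7 262.1] [-0.393  0.914  0.089 -0.038] [-0.29  0.51 -0.16  0.86  0.8  -0.11]
```

Request:
carry_out:
  plan:
    - [60,[0,0,0],[1.1,0,0]]
    - [60,[0,0,0],[1.1,0,0]]
    - [60,[0,0,0],[1.1,0,0]]
    - [60,[0,0,0],[1.1,0,0]]
    - [60,[0,0,0],[1.1,0,0]]
    - [60,[0,0,0],[1.1,0,0]]
    - [60,[0,0,0],[0.7,0,0]]
    - [60,[0,0,0],[0,0,0]]

```text
time_s: 3.02
eef_pos: [541.1, -66.2, 259.3]
ee_rot: [0.706, -0.701, -0.066, 0.07]
force: [-0.2, 0.3, -1.1]
grip_width: 0.703
```

```bash
python3 - <<'E'
from rig import ctrl
s=ctrl.sense();print(s["time_s"],s["joints"].round(3),s["eef_pos"].round(1),s["ee_rot"].round(3),s["dq"].round(2))
E
```

```text
3.0167 [-0.667  0.861  1.225  1.058  2.296  0.865] [541.1 -66.2 259.3] [ 0.706 -0.701 -0.066  0.07 ] [ 0.01 -0.07 -0.04 -0.08 -0.05 -0.02]
```

Request:
carry_out:
  plan:
    - [60,[0,28,0],[0,0,0]]
    - [60,[0,28,0],[0,0,0]]
    - [60,[0,28,0],[0,0,0]]
    - [60,[0,28,0],[0,0,0]]
    - [60,[0,28,0],[0,0,0]]
    - [60,[0,0,0],[0,0,0]]

```text
time_s: 3.52
eef_pos: [540.5, -65.4, 118.2]
ee_rot: [0.704, -0.703, -0.067, 0.07]
force: [-0.8, 0.3, -0.6]
grip_width: 0.702
```

```bash
python3 - <<'E'
from rig import ctrl
import cv2
s=ctrl.sense();print(s["time_s"],s["joints"].round(3),s["eef_pos"].round(1),s["ee_rot"].round(3),s["dq"].round(2))
cv2.imwrite("pics/t1.png",ctrl.capture("scene")["color"])
E
```

```text
3.5167 [-0.666  1.076  1.216  0.917  2.178  0.643] [540.5 -65.4 118.2] [ 0.704 -0.703 -0.067  0.07 ] [ 0.   -0.08 -0.02  0.06  0.06  0.06]
```

View pics/t1.png

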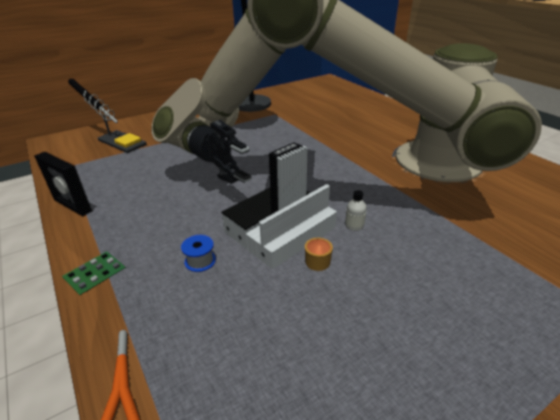

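Request:
carry_out:
  plan:
    - [60,[0,-28,0],[0,0,0]]
    - [60,[0,-28,0],[0,0,0]]
    - [60,[0,-28,0],[0,0,0]]
    - [60,[0,-28,0],[0,0,0]]
    - [60,[0,-28,0],[0,0,0]]
    - [60,[0,0,0],[-1.15,0,0]]
    - [60,[0,0,0],[-1.15,0,0]]
    - [60,[0,0,0],[-1.15,0,0]]
    - [60,[0,0,0],[-1.15,0,0]]
    - [60,[0,0,0],[-1.15,0,0]]
    - [60,[0,0,0],[-1.15,0,0]]
    - [60,[0,0,0],[-1.15,0,0]]
    - [60,[0,0,0],[-1.15,0,0]]
    - [60,[0,0,0],[-1.15,0,0]]
    - [60,[0,0,0],[-1.15,0,0]]
    - [60,[0,0,0],[-1.15,0,0]]
    - [60,[0,0,0],[-1.15,0,0]]
    - [60,[0,0,0],[-1.2,0,0]]

```text
time_s: 5.07
eef_pos: [541.5, -66.2, 265.9]
ee_rot: [0.004, 0.995, 0.096, 0.004]
force: [0.5, -1.1, -0.8]
grip_width: 0.699
```

Request:
carry_out:
  plan:
    - [60,[-2,-28,0],[0,0,0]]
    - [60,[-2,-28,0],[0,0,0]]
    - [60,[-2,-28,0],[0,0,0]]
    - [60,[-2,-28,0],[0,0,0]]
    - [60,[0,0,0],[0,0,0]]

```text
time_s: 5.48
eef_pos: [510.6, 46.1, 265.2]
ee_rot: [-0.0, 0.995, 0.098, 0.003]
force: [0.3, 0.2, 0.2]
grip_width: 0.701
```

```bash
python3 - <<'E'
from rig import ctrl
import cv2
s=ctrl.sense();print(s["time_s"],s["joints"].round(3),s["eef_pos"].round(1),s["ee_rot"].round(4),s["force"])
cv2.imwrite("pics/t2.png",ctrl.capture("side")["color"])
cv2.imwrite("pics/t2w.png",ctrl.capture("wrist")["color"])
E
```

```text
5.4833 [-0.14   0.26   1.48   0.002  1.398  1.234] [510.6  46.1 265.2] [-4.000e-04  9.952e-01  9.830e-02  2.600e-03] [0.31712629 0.23793643 0.21432276]
```

View pics/t2.png

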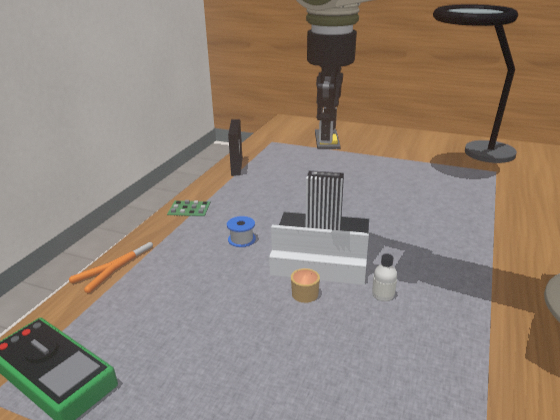

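View pics/t2w.png

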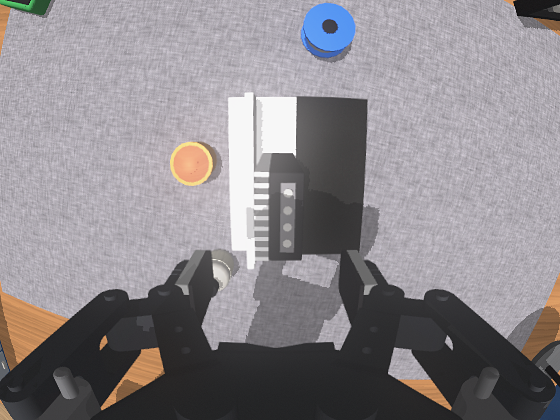

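Request:
carry_out:
  plan:
    - [60,[0,1,17],[0,0,0]]
    - [60,[0,1,17],[0,0,0]]
    - [60,[0,1,17],[0,0,0]]
    - [60,[0,0,17],[0,0,0]]
    - [60,[0,0,17],[0,0,0]]
    - [60,[0,0,15],[0,0,0]]
    - [50,[0,0,0],[0,0,0]]
    - [46,[0,0,0],[0,0,0]]
    - [46,[0,0,0],[0,0,0]]
    - [46,[0,0,0],[0,0,0]]

```text
time_s: 6.42
eef_pos: [513.1, 39.0, 163.4]
ee_rot: [-0.0, 0.995, 0.097, 0.001]
force: [0.3, 0.1, 0.2]
grip_width: 0.537
```

```bash
python3 - <<'E'
from rig import ctrl
import cv2
s=ctrl.sense();print(s["time_s"],s["eef_pos"].round(1),s["ee_rot"].round(4),s["force"],s["grip_width"]*85.4)
cv2.imwrite("pics/t3.png",ctrl.capture("scene")["color"][60:260,180:420].repeat(3,0).repeat(3,1))
cv2.imwrite("pics/t3w.png",ctrl.capture("wrist")["color"])
E
```

```text
6.4167 [513.1  39.  163.4] [-0.      0.9953  0.0966  0.0012] [0.34105418 0.08757334 0.18384473] 45.89488661048497
```

View pics/t3.png

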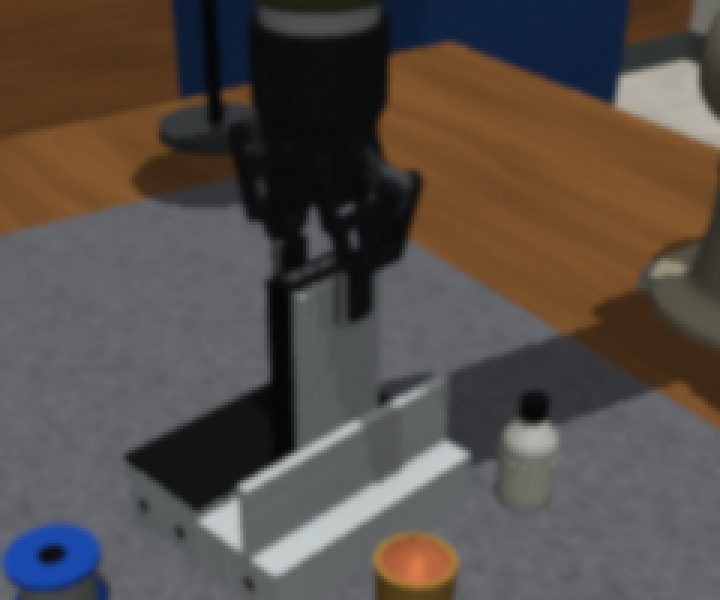

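View pics/t3w.png

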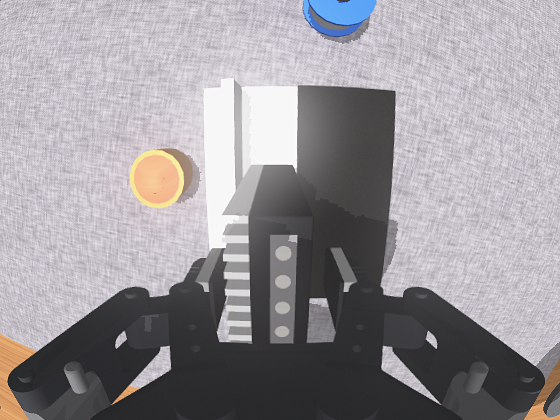

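Request:
carry_out:
  plan:
    - [42,[0,0,4],[0,0,0]]
    - [42,[0,0,4],[0,0,0]]
    - [42,[0,0,0],[0,0,0]]
    - [42,[0,2.6,-0.4],[0.25,0,0]]
    - [42,[0,2.6,-0.4],[0.25,0,0]]
    - [42,[0,2.6,-0.4],[0.25,0,0]]
    - [42,[0,2.6,-0.4],[0.25,0,0]]
    - [42,[0,2.6,-0.4],[0.25,0,0]]
    - [42,[0,2.6,-0.4],[0.25,0,0]]

```text
time_s: 7.27
eef_pos: [515.5, 23.9, 155.3]
ee_rot: [-0.079, 0.992, 0.097, -0.008]
force: [0.9, 0.3, -0.4]
grip_width: 0.494
```

```bash
cat > look.py <<'E'
from rig import ctrl
import cv2,sys,numpy as np
from scipy.spatial.transform import Rotation as R
s=ctrl.sense()
t=np.array([.9813,.1925]);n=np.array([-.1925,.9813]);r=s["eef_pos"][:2]-[520.8,23.1]
q=s["ee_rot"];M=R.from_quat([q[1],q[2],q[3],q[0]]).as_matrix();z=M[:,2];x=M[:,0]
print(round(s["time_s"],2),"stand x %.1f t %.1f z %.1f"%(r@n,r@t,s["eef_pos"][2]),"tilt %.1f"%np.degrees(np.arctan2(z[:2]@n,-z[2])),"z.t %.3f x.n %.3f x.z %.3f"%(z[:2]@t,x[:2]@n,x[2]),"F",s["force"].round(1),"grip",s["grip_width"]*85.4,s["joints"].round(2))
a=ctrl.capture("scene")["color"][80:260,180:420];b=ctrl.capture("side")["color"][100:280,200:440]
cv2.imwrite("pics/"+sys.argv[1]+".png",cv2.resize(np.vstack([a,b]),None,fx=1.66,fy=1.66))
E
python3 look.py p1
```

```text
7.27 stand x 1.8 t -5.1 z 155.3 tilt 9.1 z.t -0.000 x.n 0.001 x.z -0.000 F [ 0.9  0.3 -0.4] grip 42.18871205129463 [-0.25  0.39  1.61  0.15  1.22  1.06]
```

View pics/p1.png

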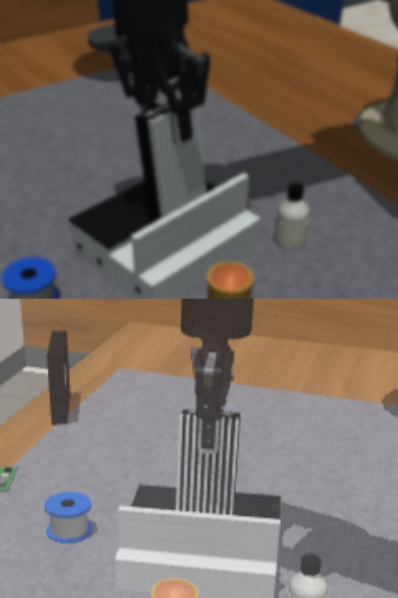

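The module leans about 8° with its foot still at the step, and the back finger is centred on the fins. I carry on.

Request:
carry_out:
  plan:
    - [42,[0,2.6,-0.4],[0.25,0,0]]
    - [42,[0,2.6,-0.4],[0.25,0,0]]
    - [42,[0,2.6,-0.4],[0.25,0,0]]
    - [42,[0,2.6,-0.4],[0.25,0,0]]
    - [42,[0,2.6,-0.4],[0.25,0,0]]
    - [42,[0,2.6,-0.4],[0.25,0,0]]
    - [42,[0,2.6,-0.4],[0.25,0,0]]
    - [42,[0,2.6,-0.4],[0.25,0,0]]
    - [42,[0,2.6,-0.4],[0.25,0,0]]
    - [42,[0,2.6,-0.4],[0.25,0,0]]
    - [42,[0,2.6,-0.4],[0.25,0,0]]
    - [42,[0,2.6,-0.4],[0.25,0,0]]
    - [42,[0,2.6,-0.4],[0.25,0,0]]
    - [42,[0,2.6,-0.4],[0.25,0,0]]

```text
time_s: 8.53
eef_pos: [522.5, -11.7, 148.8]
ee_rot: [-0.259, 0.961, 0.094, -0.025]
force: [-0.8, -1.1, -0.5]
grip_width: 0.491
```

```bash
python3 look.py p2
```

```text
8.53 stand x -34.5 t -5.0 z 148.8 tilt 30.2 z.t -0.000 x.n 0.000 x.z 0.000 F [-0.8 -1.1 -0.5] grip 41.917038094498466 [-0.45  0.51  1.53  0.42  1.45  0.8 ]
```

View pics/p2.png

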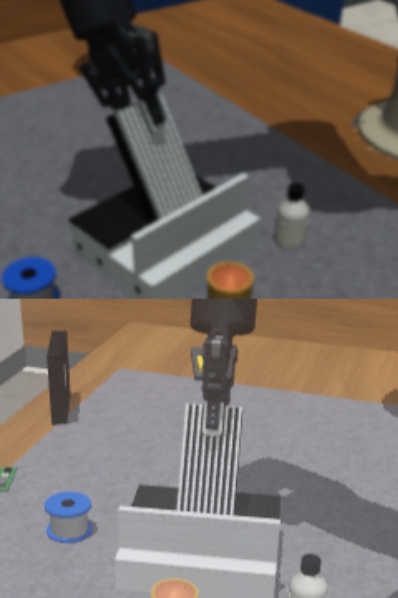

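It leans about 30° and now rests on the front finger. I continue lowering.

Request:
carry_out:
  plan:
    - [42,[0,2.6,-0.4],[0.25,0,0]]
    - [42,[0,2.6,-0.4],[0.25,0,0]]
    - [42,[0,2.6,-0.4],[0.25,0,0]]
    - [42,[0,2.6,-0.4],[0.25,0,0]]
    - [42,[0,2.6,-0.4],[0.25,0,0]]
    - [42,[0,2.6,-0.4],[0.25,0,0]]
    - [42,[0,2.6,-0.4],[0.25,0,0]]
    - [42,[0,2.6,-0.4],[0.25,0,0]]
    - [42,[0,2.6,-0.4],[0.25,0,0]]
    - [42,[0,2.6,-0.4],[0.25,0,0]]
    - [42,[0,2.6,-0.4],[0.25,0,0]]
    - [42,[0,2.6,-0.4],[0.25,0,0]]
    - [42,[0,2.6,-0.4],[0.25,0,0]]
    - [42,[0,2.6,-0.4],[0.25,0,0]]

```text
time_s: 9.8
eef_pos: [528.5, -42.4, 129.9]
ee_rot: [-0.43, 0.898, 0.087, -0.042]
force: [0.4, -1.0, -1.6]
grip_width: 0.492
```

```bash
python3 look.py p3
```

```text
9.8 stand x -65.8 t -5.0 z 129.9 tilt 51.2 z.t -0.000 x.n 0.000 x.z 0.000 F [ 0.4 -1.  -1.6] grip 42.021079826052485 [-0.59  0.71  1.42  0.59  1.7   0.65]
```

View pics/p3.png

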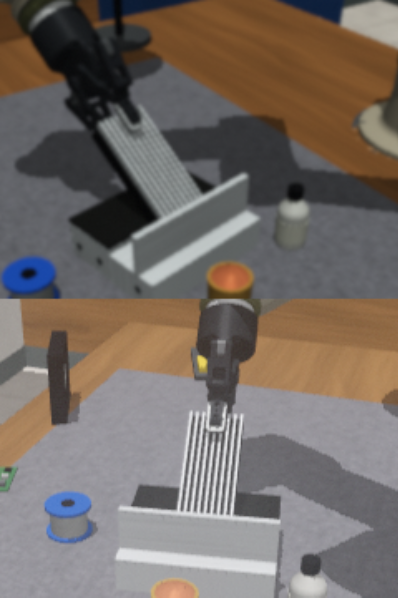

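Request:
carry_out:
  plan:
    - [42,[0,2.6,-0.4],[0.25,0,0]]
    - [42,[0,2.6,-0.4],[0.25,0,0]]
    - [42,[0,2.6,-0.4],[0.25,0,0]]
    - [42,[0,2.6,-0.4],[0.25,0,0]]
    - [42,[0,2.6,-0.4],[0.25,0,0]]
    - [42,[0,2.6,-0.4],[0.25,0,0]]
    - [42,[0,2.6,-0.4],[0.25,0,0]]
    - [42,[0,2.6,-0.4],[0.25,0,0]]
    - [42,[0,2.6,-0.4],[0.25,0,0]]
    - [42,[0,2.6,-0.4],[0.25,0,0]]
    - [42,[0,2.6,-0.4],[0.25,0,0]]
    - [42,[0,2.6,-0.4],[0.25,0,0]]
    - [42,[0,2.6,-0.4],[0.25,0,0]]
    - [42,[0,2.6,-0.4],[0.25,0,0]]

```text
time_s: 11.07
eef_pos: [532.9, -64.5, 100.9]
ee_rot: [-0.586, 0.804, 0.078, -0.057]
force: [0.7, -0.5, -1.6]
grip_width: 0.491
```

```bash
python3 look.py p4; python3 - <<'E'
from rig import ctrl
from h import *
W=cloud(ctrl.capture("side"))
t=np.array([.9813,.1925]);n=np.array([-.1925,.9813])
r=W[...,:2]-[520.8,23.1];N=r@n;T=r@t;Z=W[...,2]
m=(abs(T+20)<6)&(Z>60)&(N<60)&(N>-170)
o=np.argsort(N[m]);print(np.c_[N[m],Z[m]][o][::6].round(1).tolist())
E
```

```text
11.07 stand x -88.3 t -5.0 z 100.9 tilt 72.2 z.t -0.000 x.n 0.000 x.z -0.000 F [ 0.7 -0.5 -1.6] grip 41.92625091605964 [-0.66  0.95  1.29  0.74  1.95  0.59]
[[-170.0, 150.9], [-167.0, 111.3], [-165.3, 107.1], [-163.6, 106.1], [-162.7, 109.0], [-161.9, 120.9], [-160.3, 150.0], [-158.9, 177.9], [-158.2, 191.3], [-156.9, 149.1], [-156.0, 181.3], [-153.9, 103.3], [-151.9, 99.1], [-150.4, 185.5], [-146.7, 148.9], [-145.1, 181.1], [-143.4, 181.6], [-142.1, 146.4], [-138.0, 166.2], [-136.1, 148.7], [-134.9, 174.0], [-132.8, 172.6], [-126.1, 144.1], [-124.6, 162.9], [-123.1, 161.3], [-121.9, 165.9], [-120.5, 159.9], [-119.7, 158.2], [-118.3, 163.0], [-116.7, 163.8], [-113.5, 110.6], [-110.3, 121.7], [-107.4, 134.1], [-105.7, 119.2], [-103.7, 133.6], [-100.4, 117.4], [-97.8, 127.5], [-96.5, 108.0], [-95.2, 130.9], [-93.2, 129.4], [-91.9, 105.7], [-87.6, 105.6], [-86.5, 126.1], [-84.5, 104.0], [-82.1, 101.2], [-79.2, 100.5], [-76.3, 113.2], [-73.7, 111.8], [-71.8, 99.8], [-69.2, 98.1], [-66.6, 98.0], [-62.5, 95.3], [-61.4, 98.3], [-57.1, 95.4], [-55.8, 93.8], [-53.5, 93.3], [-50.4, 103.9], [-47.0, 103.5], [-45.2, 90.3], [-41.5, 92.9], [-38.9, 93.6], [-37.9, 91.9], [-36.3, 97.4], [-33.1, 88.5], [-30.2, 87.2], [-26.3, 87.9], [-23.8, 86.3], [-21.6, 90.4], [-19.8, 93.0], [-18.4, 96.0], [-14.3, 84.8], [-12.0, 84.2], [-9.3, 81.0], [-6.9, 81.0], [-4.3, 81.6], [-1.9, 80.9], [0.0, 91.4], [1.7, 87.9], [2.5, 81.1], [7.3, 77.3], [8.8, 76.7], [12.1, 87.4], [13.9, 77.6], [19.8, 85.3], [44.7, 95.8], [48.3, 61.0], [49.4, 68.4], [49.8, 83.4], [50.1, 75.3], [50.4, 66.6], [50.6, 73.4], [50.7, 65.0], [50.9, 71.6], [51.1, 93.5], [51.2, 69.0], [51.3, 65.2], [51.5, 87.1], [51.7, 60.3], [51.8, 87.8], [52.0, 83.2], [52.2, 93.6], [52.5, 72.1], [52.8, 91.7], [53.4, 83.6], [54.0, 60.2]]
```

View pics/p4.png

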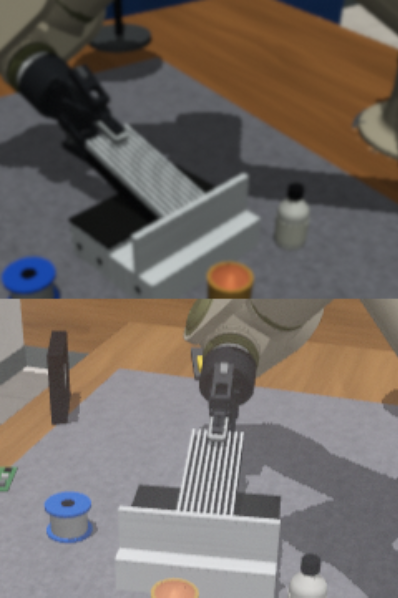

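Request:
carry_out:
  plan:
    - [42,[0,2.6,-0.4],[0.25,0,0]]
    - [42,[0,2.6,-0.4],[0.25,0,0]]
    - [42,[0,2.6,-0.4],[0.25,0,0]]
    - [42,[0,2.6,-0.4],[0.25,0,0]]
    - [42,[0,2.6,-0.4],[0.25,0,0]]
    - [42,[0,2.6,-0.4],[0.25,0,0]]
    - [42,[0,2.6,-0.4],[0.25,0,0]]
    - [42,[0,2.6,-0.4],[0.25,0,0]]
    - [42,[0,2.2,-0.4],[0.2,0,0]]

```text
time_s: 11.97
eef_pos: [534.4, -72.5, 79.0]
ee_rot: [-0.675, 0.731, 0.071, -0.066]
force: [0.3, -0.8, -1.1]
grip_width: 0.492
```

```bash
python3 look.py p5; cat > prof.py <<'E'
from rig import ctrl
from h import *
t=np.array([.9813,.1925]);n=np.array([-.1925,.9813])
for cam in("side","scene"):
    W=cloud(ctrl.capture(cam))
    r=W[...,:2]-[520.8,23.1];N=r@n;T=r@t;Z=W[...,2]
    m=(abs(T+5)<28)&(Z>75)&(Z<115)&(N<5)&(N>-90)
    p=np.polyfit(N[m],Z[m],1)
    for _ in range(4):
        k=abs(np.polyval(p,N[m])-Z[m])<5; p=np.polyfit(N[m][k],Z[m][k],1)
    print(cam,"slope deg",np.degrees(np.arctan(p[0])).round(2),"z@0",p[1].round(1),k.sum())
    m2=(abs(np.polyval(p,N)-Z)<4)&(N<45)&(N>-160)&(abs(T)<80)
    q=np.c_[N[m2],T[m2]].astype(np.float32);print(cv2.minAreaRect(q),np.percentile(q,[1,99],axis=0).round(1).tolist())
E
python3 prof.py
```

```text
11.97 stand x -96.5 t -5.1 z 79.0 tilt 85.4 z.t -0.000 x.n 0.000 x.z -0.000 F [ 0.3 -0.8 -1.1] grip 42.016173898261876 [-0.68  1.1   1.22  0.83  2.1   0.58]
side slope deg -2.13 z@0 79.9 379
((-52.28827667236328, -6.729156494140625), (149.1354217529297, 61.53749084472656), 0.2678045332431793) [[-124.2, -37.4], [18.9, 23.9]]
scene slope deg -2.49 z@0 87.5 684
((-50.960289001464844, -4.804256439208984), (66.90827941894531, 151.4285125732422), 89.95565795898438) [[-122.9, -36.7], [23.8, 27.9]]
```

View pics/p5.png

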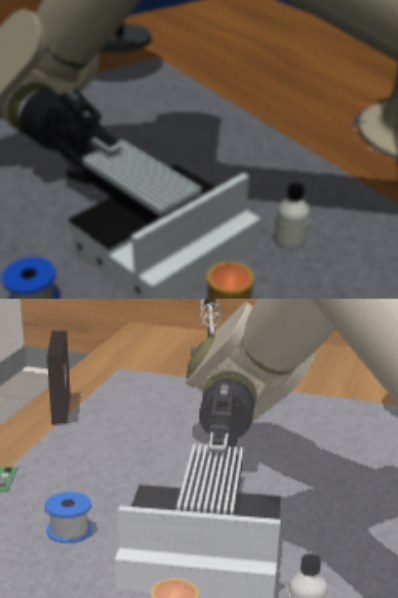

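Request:
carry_out:
  plan:
    - [42,[0,1,0],[0.05,0,0]]
    - [42,[0,1,0],[0.05,0,0]]
    - [42,[0,1,0],[0.05,0,0]]
    - [42,[0,1,0],[0.05,0,0]]
    - [42,[0,1,0],[0.05,0,0]]
    - [42,[0,1,0],[0.05,0,0]]
    - [42,[0,0.5,0],[0,0,0]]
    - [44,[0,0,0],[0,0,0]]
    - [46,[0,0,0],[0,0,0]]
    - [48,[0,0,0],[0,0,0]]
    - [50,[0,0,0],[0,0,0]]
    - [50,[0,0,0],[0,0,0]]

```text
time_s: 13.17
eef_pos: [534.6, -72.9, 73.1]
ee_rot: [-0.685, 0.722, 0.07, -0.067]
force: [0.1, 0.9, -0.4]
grip_width: 0.587
```

```bash
python3 look.py p6;python3 prof.py
```

```text
13.17 stand x -96.9 t -5.0 z 73.1 tilt 87.0 z.t -0.000 x.n 0.000 x.z 0.000 F [ 0.1  0.9 -0.4] grip 50.09074498430547 [-0.68  1.13  1.21  0.85  2.12  0.57]
side slope deg -0.14 z@0 79.8 349
((-52.63597106933594, -6.636791229248047), (149.1873321533203, 61.431907653808594), 0.1845400631427765) [[-126.1, -37.2], [19.8, 23.9]]
scene slope deg 0.06 z@0 87.7 645
((-51.80835723876953, -4.943408966064453), (152.68804931640625, 65.79701232910156), 0.17328624427318573) [[-123.6, -36.4], [22.5, 27.6]]
```

View pics/p6.png

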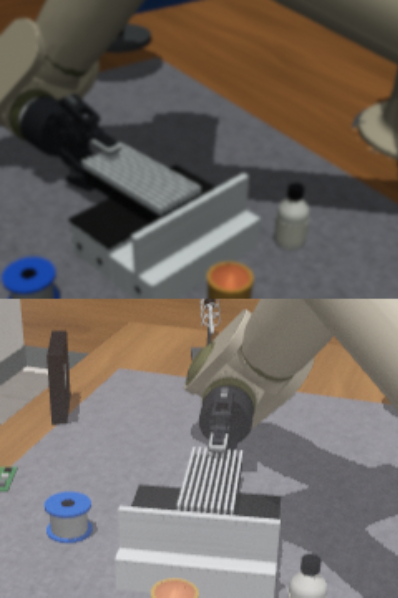

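The module is level and square. I back the fingers out along the tool axis.

Request:
carry_out:
  plan:
    - [50,[0,0,-3],[0,0,0]]
    - [50,[0,0,-4],[0,0,0]]
    - [50,[0,0,-5],[0,0,0]]
    - [50,[0,0,-6],[0,0,0]]
    - [50,[0,0,-8],[0,0,0]]
    - [50,[0,0,-8],[0,0,0]]
    - [50,[0,0,-8],[0,0,0]]
    - [50,[0,0,-8],[0,0,0]]
    - [50,[0,0,-8],[0,0,0]]
    - [50,[0,0,-8],[0,0,0]]
    - [50,[0,-8,-8],[0,0,0]]
    - [50,[0,-8,-4],[0,0,0]]
    - [50,[0,0,0],[0,0,0]]
    - [50,[0,0,0],[0,0,0]]

```text
time_s: 14.53
eef_pos: [549.5, -148.7, 93.7]
ee_rot: [-0.685, 0.722, 0.071, -0.066]
force: [0.7, 0.1, -0.8]
grip_width: 0.588
```

```bash
python3 look.py p7;python3 prof.py; python3 - <<'E'
from rig import ctrl
from h import *
W=cloud(ctrl.capture("scene"))
for k,lo,hi,b in[("flux",70,90,(340,420,70,140)),("pot",44,52,(470,560,110,190)),("spool",38,46,(640,740,-30,80))]:
    m=(W[...,2]>lo)&(W[...,2]<hi)&(W[...,0]>b[0])&(W[...,0]<b[1])&(W[...,1]>b[2])&(W[...,1]<b[3]);print(k,W[m].mean(0).round(1))
E
```

```text
14.53 stand x -174.1 t -4.9 z 93.7 tilt 87.0 z.t -0.000 x.n 0.000 x.z 0.001 F [ 0.7  0.1 -0.8] grip 50.245774941602015 [-0.75  1.18  1.    0.86  2.26  0.67]
side slope deg 0.15 z@0 80.1 357
((-53.02253723144531, -6.6934661865234375), (151.80148315429688, 62.636993408203125), 0.6611384749412537) [[-125.6, -37.3], [20.2, 23.9]]
scene slope deg -0.06 z@0 87.6 646
((-52.33943557739258, -5.668933868408203), (68.27674102783203, 152.12522888183594), 89.93053436279297) [[-125.9, -36.5], [22.4, 27.6]]
flux [383.1  99.9  80.2]
pot [514.3 147.9  46.7]
spool [700.4  22.1  41.8]
```

View pics/p7.png

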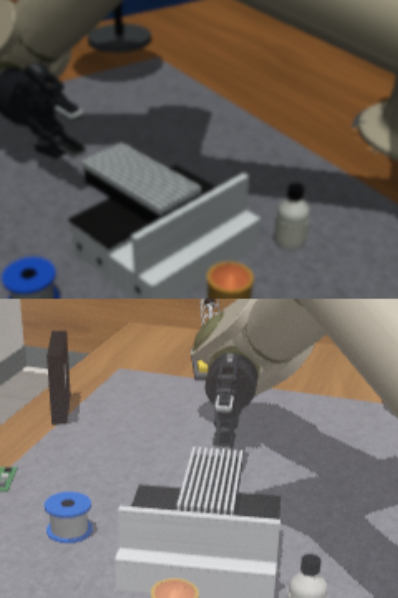

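```bash
python3 -c "
from rig import ctrl
print(ctrl.finish_job())"
```

```text
the job is handed in; nothing more can be done
None
```

I tipped the module over the step and let it down flat on the rubber pad, then handed the job in at about 14.5 s. The hand-in reports no verdict.

I loosely straddled the module with the fingers 42 mm apart, so its 34 mm thickness was never gripped. The back finger pushed it past its balance point. The front finger then held it back while the hand turned around the step edge at about 0.3 rad/s. I read the force only between moves, and it stayed under about 2 N. After that I lowered the front finger off it and drew the hand back.

**Last checks:**
- **Level and square:** it lies within about 0.2° of level and less than 1° off the stand's axis.
- **Position:** the foot end is about 23 mm behind the step edge (limit 47 mm) and the top end is near x = -127 mm. It sits about 5 mm from the stand's middle.
- **Height:** the scene camera puts the upper face at about 88 mm, close to the expected 89 mm. The side camera read about 80 mm, probably because it sees into the fin grooves.
- **Bystanders:** the spool, bottle and pot are within 1 mm of where they started.
- **Hand:** the fingertips are about 45 mm clear of the module.

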